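# Feel which latch slot of the oven-door keeper is clear

### The job

A hidden tumbler has dropped across one of the two latch slots of the blue oven-door keeper. Hold the yellow-gripped feeler gauge and slide its blade into the left slot until it stops, resting it lightly against the stop for a moment, then draw it out and feel the right slot in the same way; push gently, never harder than about 25 N. Finally leave the gauge standing on its foot with the blade fully home in the slot that is clear, and let go, leaving the other things on the table as they are.

Things in the scene. Friction and masses are not known exactly. Their poses are not given: they have to be found in the camera images.
- feeler: Loose feeler gauge, 0.11 to 0.22 kg, standing on its foot: steel foot 70 mm long, 34 wide, 5 thick; on it an upright yellow ribbed grip; from the grip's front a stiff steel blade on edge runs 75 mm forward, 4 mm thick, 14 mm tall. Origin: underside of the foot, below the middle of the grip; +x along the blade to its tip, +y across the blade, z up.
- feeler_grip (a point): Middle of the feeler's yellow grip, 30 mm above its underside, where to pinch it. The grip is 40 mm long (x), 14 mm wide (y, pinch across this) and reaches from the foot up to 49 mm above the underside. Axes as feeler.
- feeler_tip (a point): End of the feeler's blade, 95 mm ahead (+x) of the feeler's origin and 27 mm above its underside.
- keeper: Oven-door keeper, fixed: blue block 60 mm deep, 100 wide, top at 67, on a steel plate 84 x 136 x 6 mm. Front face (30 mm to the -x side of its origin) has two upright slots. A hidden tumbler stops the blade hard about 20 mm inside one slot; the other is clear to its hard end 45 mm in; which is which varies. Origin: underside centre; +x from the front into the block, +y to the left.
- left_slot (a point): Centre of the left slot in the plane of the front face, 30 mm above the table, 29 mm to the keeper's +y side; +x is the way in, axes as keeper. Slot 7 mm wide, 24 tall (18 to 42 mm above the table: the blade enters with the foot on the table or lifted up to 8 mm). Flared steel lips stand 11 mm out of the face and widen to about 18 mm.
- right_slot (a point): Centre of the right slot in the plane of the front face, 30 mm above the table, 29 mm to the keeper's -y side; +x is the way in, axes as keeper. Same size and lips as the left slot.
- gallipot: Bystander: small loose steel bowl, 79 mm across, 40 mm high; origin underside centre.
- timer: Bystander: loose white minute timer with a black knob, 62 x 62 x 44 mm; origin underside centre.
- dressing_scissors: Bystander: loose dressing scissors lying flat, 56 x 150 x 6 mm; origin underside centre.

How it is judged:
By the outcome, as a careful person would: the job done as asked, in the order asked, and still so for the second after the job is handed in, with the robot touching nothing.
It also fails if it takes over 58 s, if anything falls off the work surface, if the arm or the gripper's body presses on something with over 40 N, if the wrist force passes 120 N, or if a joint passes its speed limit or range.

### The arm

A 7-joint arm with a two-finger parallel gripper is mounted at the origin on the work surface; the furniture and walls round the work are solid. World frame = base frame: x ahead of the robot, y to its left, z up, the work surface at z = 0. Lengths are in m, angles in rad, forces in N, time in s.
With the tool pointing down it reaches from about 0.425 to 1.025 m from the base axis. Payload 9.4 kg.
Tool frame: the origin (TCP) lies midway between the tips of the shut fingers; the grasp point (between the pads) lies 19 mm behind it (manip.grip_point_offset is the distance from the TCP to the grasp point, in m); y points along the fingers, z is the direction in which the jaws open and shut, and the axes are right-handed (so a half turn about y gives the same grasp; the last joint's range is limited). The gripper opens to 93 mm and grips with 3 to 60 N. Pads are 15 mm wide; open, the fingers measure 128 mm over their backs; the gripper's body (75 mm by 188 mm) begins 65 mm behind the grasp point.
Start: joints at [1.153, 0.599, -0.003, 1.599, 0.002, 0.943, -0.08], TCP at [0.242, -0.683, 0.219] pointing down, gripper open.
Joint ranges: [-2.57, 2.57], [-0.35, 1.97], [-1.29, 1.29], [0.11, 2.56], [-1.05, 4.19], [0.11, 1.86], [-2.63, 2.63]. Speed limits (rad/s): [2.22, 2.22, 3.01, 3.01, 3.14, 3.14, 3.14].

### API

Orientations are given as [roll, pitch, yaw] about the fixed x, y, z axes, in that order (R = Rz(yaw) Ry(pitch) Rx(roll)).
In Python, from bench import manip gives the robot as it stands.
- The arm moves only by the tool step_arm, never from a script. Its argument "plan" is a list that holds one entry, the list of rows, each a list of 7 numbers: the shift along the tool's x, y, z in cm, then the turn, a rotation vector about the tool's x, y, z in rad, then the opening, from -1 (shut) to 1 (fully open). A call has 1 to 20 rows; each row is the pose to reach, as a shift and turn from the pose commanded when the call began, along the tool's axes at that moment; what a row does not reach only later rows make up. A row lasts 1/12 s, in which the tool goes at most 41.7 mm and 7.16 degrees, less where a joint would pass 70% of its speed; a pose out of reach is approached as far as the arm can. A call with a gripper value outside its range is refused whole. The fingers move at their own pace and stop on an object; the grip force is fixed at half the most. Time passes only in rows, so rows that repeat a pose let the fingers close. It gives the time, the measured TCP pose, the force and the opening at its end, in the units of the state.
- manip.observe(): the state, without advancing time (a new reading comes with each control period).
- manip.camera(name): name is "scene" or "top" or "wrist"; returns the picture (480x640x3 uint8, red, green, blue); there is no depth.
- manip.camera_params(name): a dict with "fx", "fy", "cx", "cy" (pixels), "extrinsics" (4x4, takes a point from world to camera coordinates). Camera axes: x right, y up, looking along -z (the intrinsics and any distortion apply to the point x, -y, -z); pixel columns grow to the right and rows downward; lengths in m; the calibration is good to about 2 mm. A picture is of the moment at which its call begins: read the wrist's pose just before it. camera_params takes no time and is no camera call; for the wrist camera it gives the pose at the moment of the call.
- manip.finish_job(): hands the job in, once; it reports no verdict.
The state is a dict: "time_s": time; "q": joint angles; "qd": joint speeds; "effort": joint torques, N m; "tcp_pos": TCP position; "tool_rot": TCP orientation; "force": force on the tool from outside, world axes, zero at the start; "wrist_torque": the same for the moment, N m; "gripper_width": finger opening in m.
Only numpy, scipy, OpenCV 4.12 (cv2) and the standard library are available. Lean on these libraries where they do the work, as an engineer would, in place of code of your own. Each camera call takes 0.05 s, during which the arm holds its last target.

## Working session

There is one attempt and no reset: what is moved stays moved. The work goes in short steps, Python scripts to look and compute and a tool call to move; the robot and the scene stay as the last step left them, time stands still between calls to the robot, and variables do not carry over. Pictures are saved under pics/ and viewed, and the job is handed in when it is done.

Besides the shell and the picture viewer there is one more tool, called after ">>>" by a JSON object that holds its "method" and its "body", one argument or row to a line. step_arm: Moves the arm, as the interface text tells. Its arguments: {"type":"object","properties":{"plan":{"type":"array","items":{"type":"array","items":{"type":"array","items":{"type":"number"}}}}},"required":["plan"]}

```bash
mkdir -p pics; ls; python3 - <<'E'
from bench import manip
import cv2
o=manip.observe();print(o)
print(manip.grip_point_offset)
for n in("scene","top","wrist"):
    p=manip.camera_params(n);print(n,p)
    cv2.imwrite(f"pics/{n}0.png",manip.camera(n)[:,:,::-1])
E
```

```text
pics
{'time_s': 0.0, 'q': array([ 1.15330442,  0.60015262, -0.00253595,  1.60014001,  0.00183175,
        0.94290144, -0.07978786]), 'qd': array([-0.00050982, -0.00033946, -0.00087334, -0.0013911 , -0.00130906,
       -0.00103087, -0.00027242]), 'effort': array([-1.14444651e-03, -7.65066147e+01,  1.49688900e+00, -2.52350807e+01,
       -5.23895107e-02,  1.68686046e-02,  1.30400340e-04]), 'tcp_pos': array([ 0.24212186, -0.68284579,  0.21773661]), 'tool_rot': array([-1.57238655e+00, -1.75731466e-04, -2.80071730e+00]), 'force': array([-0.5445726 , -0.41387456,  0.31607585]), 'wrist_torque': array([0.00116869, 0.00470136, 0.04900793]), 'gripper_width': 0.0923886160011642}
0.0188
scene {'fx': 482.0134538174986, 'fy': 482.0134538174986, 'cx': 318.5165651379661, 'cy': 236.12410043529428, 'extrinsics': array([[ 0.48065138, -0.8768949 ,  0.00543887, -0.34023198],
       [ 0.36291695,  0.2045638 ,  0.90909017, -0.24806181],
       [-0.79828913, -0.43498159,  0.4165639 , -0.47268232],
       [ 0.        ,  0.        ,  0.        ,  1.        ]])}
top {'fx': 526.5540417215756, 'fy': 526.5540417215756, 'cx': 325.6579122243816, 'cy': 239.63288151178196, 'extrinsics': array([[ 0.01523697, -0.99962352, -0.02281775, -0.05979004],
       [ 0.9867911 ,  0.01135264,  0.16159962, -0.55135151],
       [-0.16127974, -0.02497864,  0.98659258, -0.99367582],
       [ 0.        ,  0.        ,  0.        ,  1.        ]])}
wrist {'fx': 340.3342830283441, 'fy': 340.3342830283441, 'cx': 318.9999450277213, 'cy': 242.34015225536064, 'extrinsics': array([[ 3.34374282e-01, -9.42440152e-01, -6.32554619e-04,
        -7.23655297e-01],
       [ 9.10141715e-01,  3.23088979e-01, -2.59336788e-01,
         3.14298847e-02],
       [ 2.44613773e-01,  8.61398377e-02,  9.65786742e-01,
        -3.88537018e-01],
       [ 0.00000000e+00,  0.00000000e+00,  0.00000000e+00,
         1.00000000e+00]])}
```

View pics/scene0.png

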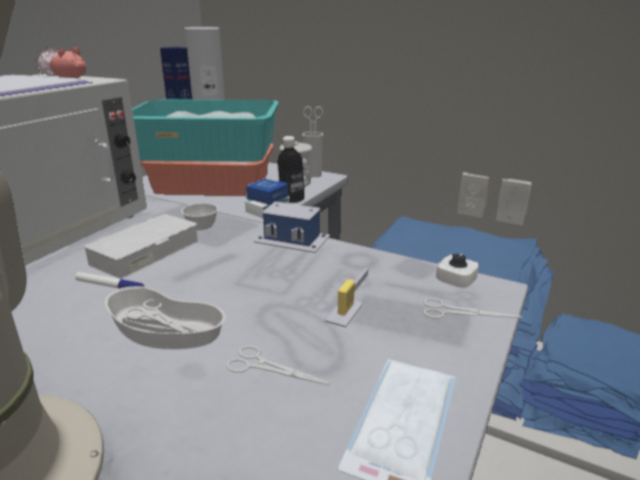

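View pics/top0.png

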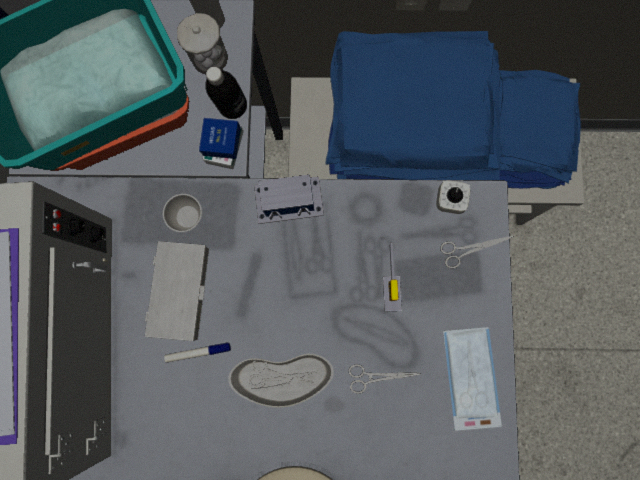

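View pics/wrist0.png

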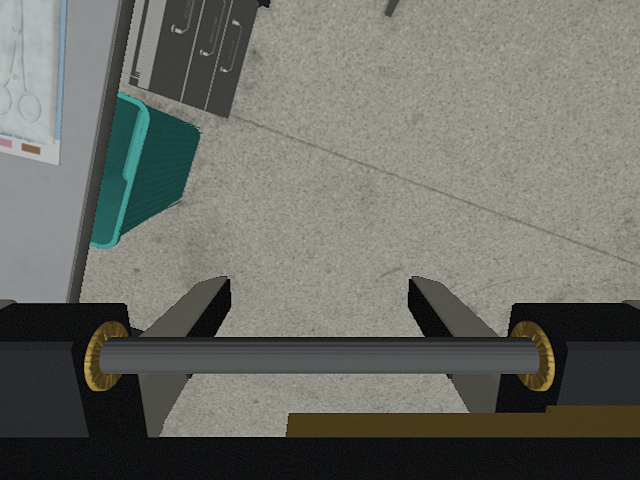

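The top view shows the keeper near (289,199), the feeler grip near (394,290) with its blade tip near (391,243), the timer at (455,196), and the gallipot probably at (182,212). I'll zoom in on these.

```bash
cat > h.py <<'E'
import numpy as np,cv2
def ray(p,u,v):
    E=np.array(p["extrinsics"]);R=E[:3,:3];t=E[:3,3]
    d=np.array([(u-p["cx"])/p["fx"],-(v-p["cy"])/p["fy"],-1.])
    return -R.T@t,R.T@d
def px2w(p,u,v,z):
    c,d=ray(p,u,v);return c+d*(z-c[2])/d[2]
def w2px(p,X):
    E=np.array(p["extrinsics"]);c=E[:3,:3]@np.array(X)+E[:3,3]
    return np.array([p["cx"]-p["fx"]*c[0]/c[2],p["cy"]+p["fy"]*c[1]/c[2]])
def crop(im,x0,y0,w,h,s,fn):
    c=cv2.resize(im[y0:y0+h,x0:x0+w],None,fx=s,fy=s,interpolation=cv2.INTER_CUBIC)
    cv2.imwrite(fn,c)
E
python3 - <<'E'
import cv2
from h import *
im=cv2.imread("pics/top0.png");s=cv2.imread("pics/scene0.png")
a=cv2.resize(im[170:230,245:335],None,fx=8,fy=8,interpolation=cv2.INTER_CUBIC)
cv2.imwrite("pics/k1.png",a)
crop(im,360,230,70,85,7,"pics/f1.png")
crop(s,240,190,140,140,4,"pics/s1.png")
E
```

```text
(no output)
```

View pics/k1.png

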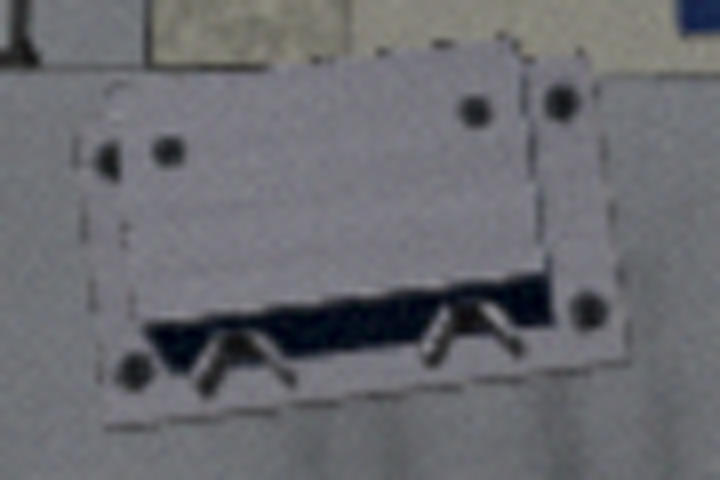

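View pics/f1.png

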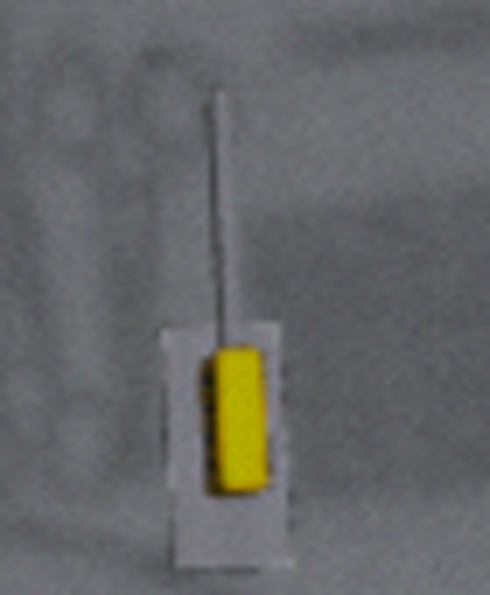

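View pics/s1.png

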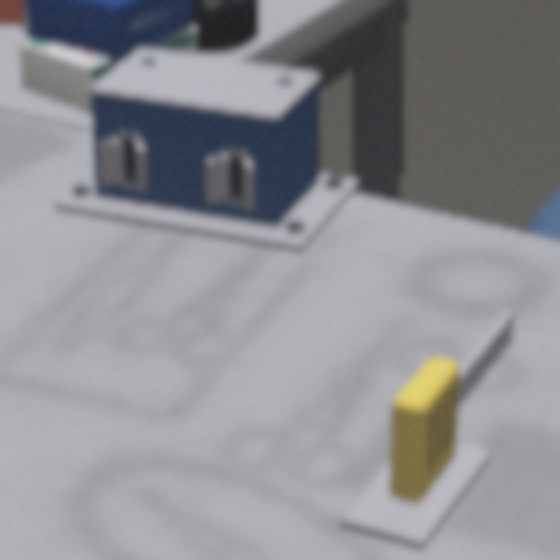

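```bash
cat > fit.py <<'E'
from bench import manip
from h import *
from scipy.optimize import least_squares
p=manip.camera_params("top");ps=manip.camera_params("scene")
def o(x0,y0,s,l): return [(x0+(u+.5)/s-.5,y0+(v+.5)/s-.5) for u,v in l]
def fit(name,model,obs,cams,g):
    def X(q):
        c,s=np.cos(q[2]),np.sin(q[2])
        return [np.array([q[0]+c*m[0]-s*m[1],q[1]+s*m[0]+c*m[1],m[2]]) for m in model]
    f=lambda q:np.concatenate([w2px(cm,x)-u for x,u,cm in zip(X(q),obs,cams)])
    r=least_squares(f,g);print(name,r.x.round(4),np.degrees(r.x[2]).round(2));print(r.fun.reshape(-1,2).round(2).tolist());return r.x
km=[(-.042,.068,.006),(-.042,-.068,.006),(.042,-.068,.006),(-.030,.05,.067),(-.030,-.05,.067),(.030,-.05,.067),(.030,.05,.067)]
kt=o(245,170,8,[(105,428),(628,362),(588,55),(138,325),(548,275),(515,40),(112,90)])
fm=[(.035,.017,.005),(.035,-.017,.005),(-.035,-.017,.005),(-.035,.017,.005),(.095,0,.034),(.02,.007,.049),(.02,-.007,.049),(-.02,-.007,.049),(-.02,.007,.049)]
ft=o(360,230,7,[(163,330),(281,323),(294,566),(176,567),(219,90),(215,347),(263,347),(268,491),(217,491)])
ksm=[(-.042,.068,.006),(-.042,-.068,.006),(-.030,.05,.067),(-.030,-.05,.067)]
kst=o(240,190,4,[(57,207),(302,247),(95,95),(280,118)])
fsm=[(-.035,.017,.005),(-.035,-.017,.005),(.035,-.017,.005)]
fst=o(240,190,4,[(343,522),(420,545),(490,455)])
fit("k top",km,kt,[p]*9,[.75,0,0]); fit("k scene",ksm,kst,[ps]*9,[.75,0,0])
k=fit("k both",km+ksm,kt+kst,[p]*7+[ps]*4,[.75,0,0])
fit("f top",fm,ft,[p]*9,[.6,-.2,0]);fit("f scene",fsm,fst,[ps]*9,[.6,-.2,0])
E
python3 fit.py
```

```text
k top [0.6416 0.0273 0.1375] 7.88
[[0.13, 0.32], [0.23, 0.38], [0.35, -0.36], [-0.15, 0.05], [-0.53, -0.07], [0.01, -0.2], [-0.01, -0.13]]
k scene [0.6427 0.0255 0.1394] 7.99
[[-0.33, -0.29], [0.84, 0.59], [-0.49, -1.0], [-0.05, 0.34]]
k both [0.642  0.0267 0.1412] 8.09
[[0.53, 0.25], [0.6, 0.07], [0.57, -0.64], [0.25, -0.06], [-0.15, -0.36], [0.27, -0.47], [0.27, -0.22], [-1.0, -0.25], [0.2, 0.57], [-1.17, -0.98], [-0.72, 0.33]]
f top [ 0.4536 -0.1861  0.0444] 2.54
[[-0.25, -1.87], [-0.23, -1.4], [-0.27, -1.16], [-0.47, -0.79], [0.15, 0.57], [-0.22, 1.1], [0.18, 0.88], [0.54, 1.12], [0.52, 1.34]]
f scene [ 0.4523 -0.1853  0.0468] 2.68
[[-0.85, 0.01], [0.58, 0.14], [0.27, -0.26]]
```

```bash
cat >> h.py <<'E'
from scipy.spatial.transform import Rotation as Ro
def delta(st,xyz,yaw):
    R0=Ro.from_euler('xyz',st["tool_rot"]);R1=Ro.from_euler('xyz',[-np.pi/2,0,yaw])
    d=R0.inv().apply(np.array(xyz)-st["tcp_pos"])*100
    return d.round(2).tolist(),(R0.inv()*R1).as_rotvec().round(4).tolist()
E
cat >> fit.py <<'E'
fm2=fm[4:]; print('--');
f=fit("f grip+tip",fm2,ft[4:],[p]*9,[.6,-.2,0])
st=manip.observe()
print(delta(st,[f[0],f[1],.16],f[2]-np.pi))
print(p["extrinsics"][0,0]*0)
E
python3 fit.py | sed -n '/--/,$p'
```

```text
--
f grip+tip [ 0.4555 -0.1855  0.0376] 2.16
[[0.19, -0.41], [-0.45, 0.07], [-0.05, -0.11], [0.16, 0.13], [0.14, 0.3]]
([-36.74, 5.84, -39.75], [0.0011, 0.3032, 0.0003])
0.0
```

>>> {"method": "step_arm", "body": {
  "plan": [
    [[-36.7,5.8,-39.8,0,0.303,0,1],[-36.7,5.8,-39.8,0,0.303,0,1],[-36.7,5.8,-39.8,0,0.303,0,1],[-36.7,5.8,-39.8,0,0.303,0,1],[-36.7,5.8,-39.8,0,0.303,0,1],[-36.7,5.8,-39.8,0,0.303,0,1],[-36.7,5.8,-39.8,0,0.303,0,1],[-36.7,5.8,-39.8,0,0.303,0,1],[-36.7,5.8,-39.8,0,0.303,0,1],[-36.7,5.8,-39.8,0,0.303,0,1],[-36.7,5.8,-39.8,0,0.303,0,1],[-36.7,5.8,-39.8,0,0.303,0,1],[-36.7,5.8,-39.8,0,0.303,0,1],[-36.7,5.8,-39.8,0,0.303,0,1],[-36.7,5.8,-39.8,0,0.303,0,1],[-36.7,5.8,-39.8,0,0.303,0,1],[-36.7,5.8,-39.8,0,0.303,0,1],[-36.7,5.8,-39.8,0,0.303,0,1],[-36.7,5.8,-39.8,0,0.303,0,1],[-36.7,5.8,-39.8,0,0.303,0,1]]
  ]
}}

```text
time_s: 1.82
tcp_pos: [0.4547, -0.1867, 0.1607]
tool_rot: [-1.571, 0.0, -3.106]
force: [0.4, 0.4, 0.7]
gripper_width: 0.0926
```

```bash
python3 - <<'E'
from bench import manip
import cv2
from h import *
st=manip.observe();print(st)
p=manip.camera_params("wrist")
cv2.imwrite("pics/w1.png",manip.camera("wrist")[:,:,::-1])
print(delta(st,[.4555,-.1855,.16],.0376-np.pi))
for X in [(.4555,-.1855,.049),(.5504,-.1819,.034)]: print(w2px(p,X))
E
```

```text
{'time_s': 1.8167, 'q': array([ 0.22588243,  0.40959436,  0.06495457,  2.18606119, -0.04929768,
        0.54713161, -1.20761712]), 'qd': array([-0.00595469,  0.00026134, -0.00127129,  0.00084686,  0.00106453,
        0.00145702, -0.00011561]), 'effort': array([-7.65064586e-03, -5.22139764e+01,  1.78510197e+00, -1.63003260e+01,
       -1.19738482e-02, -6.59914361e-02,  5.94198224e-03]), 'tcp_pos': array([ 0.45472936, -0.18669583,  0.16070317]), 'tool_rot': array([-1.57055761e+00,  4.28599858e-05, -3.10599831e+00]), 'force': array([0.40414988, 0.43309422, 0.73379331]), 'wrist_torque': array([0.04161353, 0.0102022 , 0.01475759]), 'gripper_width': 0.09257893113101343}
([-0.08, 0.07, -0.12], [-0.0002, -0.002, -0.0])
[317.96955041 236.90084856]
[317.65433238 118.48399841]
```

View pics/w1.png

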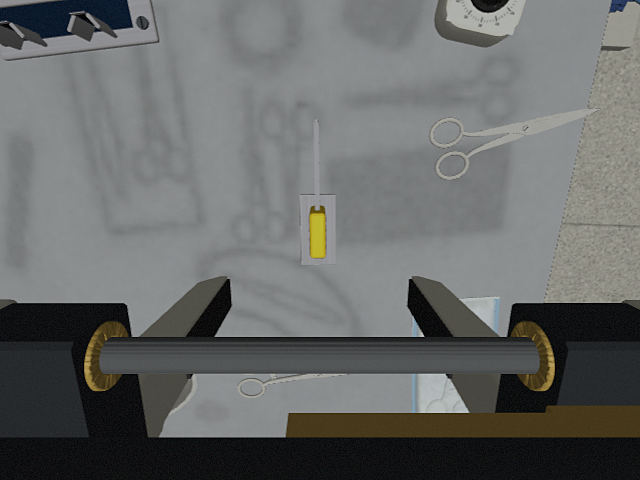

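Wrist view: grip centred at about (318,235) and blade tip at (317,120), within about 3 px of the prediction. Next I descend and pinch.

>>> {"method": "step_arm", "body": {
  "plan": [
    [[-0.08,3,-0.1,0,-0.002,0,1],[-0.08,6,-0.1,0,-0.002,0,1],[-0.08,9,-0.1,0,-0.002,0,1],[-0.08,12,-0.1,0,-0.002,0,1],[-0.08,13.5,-0.1,0,-0.002,0,1],[-0.08,14.5,-0.1,0,-0.002,0,1],[-0.08,14.9,-0.1,0,-0.002,0,1],[-0.08,14.9,-0.1,0,-0.002,0,1],[-0.08,14.9,-0.1,0,-0.002,0,1],[-0.08,14.9,-0.1,0,-0.002,0,1]]
  ]
}}

```text
time_s: 2.7
tcp_pos: [0.4565, -0.1848, 0.0126]
tool_rot: [-1.57, 0.002, -3.102]
force: [0.3, -0.7, 0.3]
gripper_width: 0.0931
```

```bash
python3 - <<'E'
from bench import manip
import cv2
from h import *
st=manip.observe();print(st["tcp_pos"],st["tool_rot"],st["force"])
p=manip.camera_params("wrist")
cv2.imwrite("pics/w2.png",manip.camera("wrist")[:,:,::-1])
print(delta(st,[.4555,-.1855,.011],.0376-np.pi))
for X in [(.4555,-.1855,.049),(.5504,-.1819,.034)]: print(w2px(p,X))
E
```

```text
[ 0.4564782  -0.18476819  0.01263304] [-1.57020929e+00  1.52855013e-03 -3.10195591e+00] [ 0.32866031 -0.6525798   0.31554444]
([0.1, 0.16, 0.07], [-0.0006, 0.002, -0.0015])
[321.69710932 326.88974174]
[322.2842729   88.20512223]
```

View pics/w2.png

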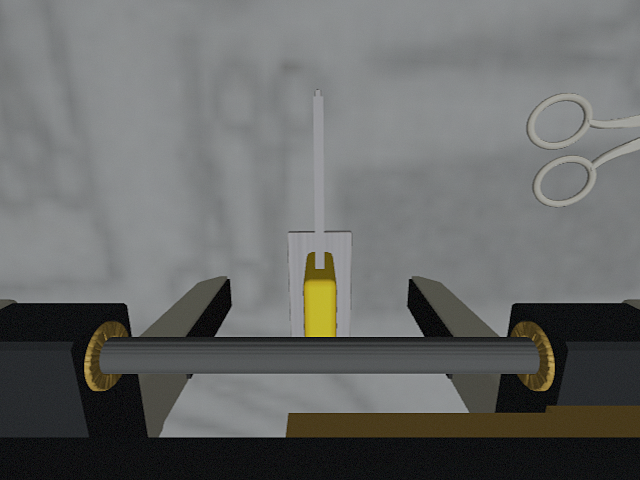

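The grip is centred between the fingers (x about 320, finger midpoint about 320) and the blade tip is at (318,92), so I close here.

>>> {"method": "step_arm", "body": {
  "plan": [
    [[0,0,0,0,0,0,0.3],[0,0,0,0,0,0,-0.2],[0,0,0,0,0,0,-0.5],[0,0,0,0,0,0,-0.7],[0,0,0,0,0,0,-1],[0,0,0,0,0,0,-1],[0,0,0,0,0,0,-1],[0,0,0,0,0,0,-1],[0,0,0,0,0,0,-1],[0,0,0,0,0,0,-1],[0,0,0,0,0,0,-1],[0,0,0,0,0,0,-1]]
  ]
}}

```text
time_s: 3.75
tcp_pos: [0.4559, -0.1845, 0.0116]
tool_rot: [-1.571, -0.0, -3.102]
force: [-0.1, 0.0, -0.4]
gripper_width: 0.0178
```

>>> {"method": "step_arm", "body": {
  "plan": [
    [[0,-0.2,0,0,0,0,-1],[0,-0.4,0,0,0,0,-1],[0,-0.4,0,0,0,0,-1],[0,-0.4,0,0,0,0,-1]]
  ]
}}

```text
time_s: 4.08
tcp_pos: [0.4559, -0.1845, 0.0157]
tool_rot: [-1.571, 0.0, -3.102]
force: [0.3, -0.7, -2.3]
gripper_width: 0.0136
```

```bash
python3 - <<'E'
from bench import manip
import cv2
from h import *
st=manip.observe();print(st["tcp_pos"],st["tool_rot"],st["force"],st["gripper_width"])
p=manip.camera_params("wrist")
cv2.imwrite("pics/w3.png",manip.camera("wrist")[:,:,::-1])
cv2.imwrite("pics/t3.png",manip.camera("top")[:,:,::-1])
E
```

```text
[ 0.45591881 -0.18449324  0.01572252] [-1.57076356e+00  6.38381409e-05 -3.10178288e+00] [ 0.33390138 -0.73424347 -2.26694415] 0.013591548795361832
```

View pics/w3.png

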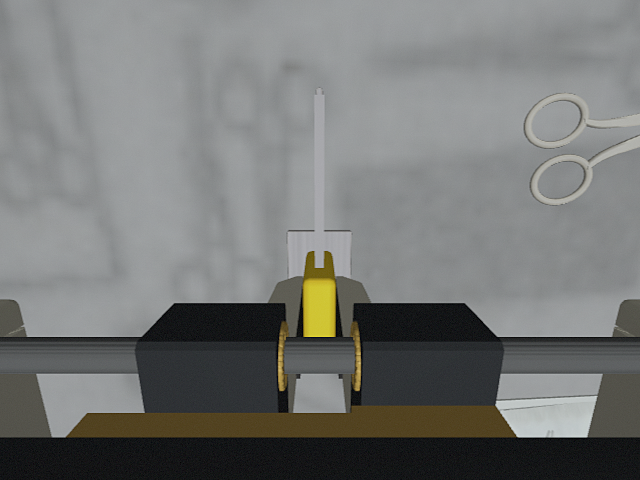

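```bash
cat > st.py <<'E'
from bench import manip
from h import *
st=manip.observe();p=manip.camera_params("wrist")
print(st["time_s"],st["tcp_pos"].round(4),st["tool_rot"].round(4),st["force"].round(1),st["gripper_width"])
E
python3 - <<'E'
from st import *
a=px2w(p,319.2,91,.037);b=px2w(p,319.5,260,.037);print(a,b,np.arctan2(*(a-b)[1::-1]))
t=st["tcp_pos"];y=st["tool_rot"][2]+np.pi
f=np.array([np.cos(y),np.sin(y)]);l=np.array([-f[1],f[0]])
print("tip rel tool fwd,left",f@(a-t)[:2],l@(a-t)[:2],y)
k=np.array([.642,.0267]);ky=.139
kx=np.array([np.cos(ky),np.sin(ky)]);kl=np.array([-kx[1],kx[0]])
for n,s in(("L",1),("R",-1)):
  for d in(-.025,-.005): # tip depth rel face
    tip=k-.03*kx+s*.029*kl+d*kx
    o=tip-.0945*kx
    print(n,d,o.round(4),delta(st,[o[0],o[1],t[2]-.0005],ky-np.pi))
# slots check in w1? skip
E
```

```text
4.1833 [ 0.4559 -0.1845  0.0156] [-1.5708 -0.     -3.1018] [ 0.2 -0.7 -2.1] 0.01384382660307963
[ 0.54878604 -0.18043209  0.037     ] [ 0.47954022 -0.18334235  0.037     ] 0.0420031707805213
tip rel tool fwd,left 0.09295392045016838 0.0003454864451635784 0.03983211532065356
L -0.025 [0.4899 0.0347] ([-4.27, 0.05, -21.77], [-0.0, -0.0992, 0.0])
L -0.005 [0.5097 0.0375] ([-6.26, 0.05, -21.96], [-0.0, -0.0992, 0.0])
R -0.025 [ 0.498  -0.0227] ([-4.84, 0.05, -15.99], [-0.0, -0.0992, 0.0])
R -0.005 [ 0.5178 -0.02  ] ([-6.83, 0.05, -16.19], [-0.0, -0.0992, 0.0])
```

View pics/t3.png

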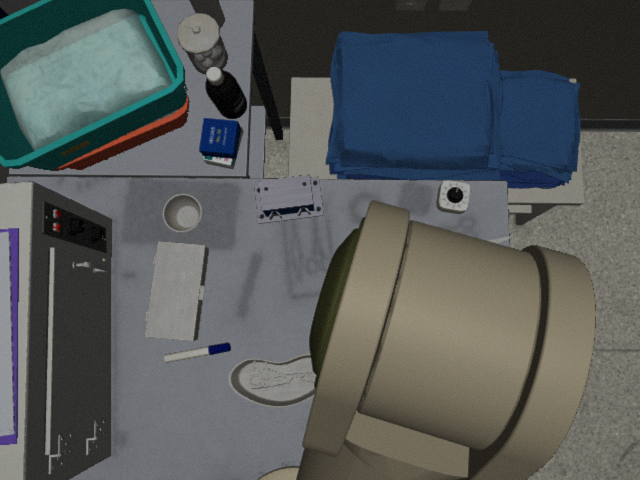

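The top view shows the arm over the feeler, with the keeper and bystanders undisturbed. Next I carry the gauge in front of the left slot.

>>> {"method": "step_arm", "body": {
  "plan": [
    [[-0.5,0,-3,0,-0.05,0,-1],[-1,0,-6,0,-0.099,0,-1],[-1.5,0,-9,0,-0.099,0,-1],[-2,0,-12,0,-0.099,0,-1],[-2.5,0,-15,0,-0.099,0,-1],[-3,0,-18,0,-0.099,0,-1],[-3.2,0,-20,0,-0.099,0,-1],[-3.3,0,-21.2,0,-0.099,0,-1],[-3.3,0,-21.7,0,-0.099,0,-1],[-3.3,0,-21.7,0,-0.099,0,-1],[-3.3,0,-21.7,0,-0.099,0,-1],[-3.3,0,-21.7,0,-0.099,0,-1]]
  ]
}}

```text
time_s: 5.18
tcp_pos: [0.4801, 0.0323, 0.0156]
tool_rot: [-1.57, -0.0, -3.004]
force: [0.1, -0.3, -1.9]
gripper_width: 0.0139
```

```bash
python3 - <<'E'
from st import *
w=manip.camera("wrist")[:,:,::-1];cv2.imwrite("pics/w4.png",w)
cv2.imwrite("pics/s4.png",manip.camera("scene")[:,:,::-1])
k=np.array([.642,.0267]);ky=.139
kx=np.array([np.cos(ky),np.sin(ky)]);kl=np.array([-kx[1],kx[0]])
for a,l,z in [(-.03,.029,.042),(-.03,-.029,.042),(-.03,.05,.067),(-.03,-.05,.067),(-.042,.068,.006),(-.042,-.068,.006)]:
    print(a,l,z,w2px(p,[*(k+a*kx+l*kl),z]).round(1))
E
```

```text
5.1833 [0.4801 0.0323 0.0156] [-1.5702e+00 -3.0000e-04 -3.0044e+00] [ 0.1 -0.3 -1.9] 0.013879459362091166
-0.03 0.029 0.042 [317.1 -24.8]
-0.03 -0.029 0.042 [483.4 -25. ]
-0.03 0.05 0.067 [241.  -69.6]
-0.03 -0.05 0.067 [601.1 -70. ]
-0.042 0.068 0.006 [232.6  44.9]
-0.042 -0.068 0.006 [528.3  44.5]
```

View pics/w4.png

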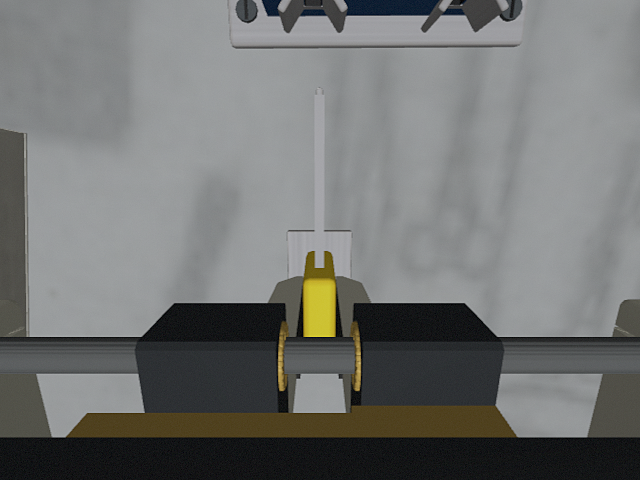

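View pics/s4.png

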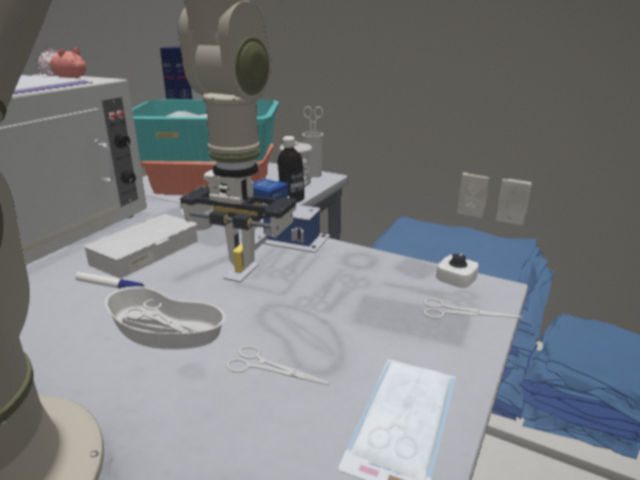

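Wrist view: the left lips' mouth is centred at about (314,30) and the blade tip at (319,92). The right slot's lips are at about (422–510). I'll shift about 1.7 mm left and advance into the mouth.

>>> {"method": "step_arm", "body": {
  "plan": [
    [[0,0,-0.17,0,-0.005,0,-1],[-0.4,0,-0.17,0,-0.005,0,-1],[-0.8,0,-0.17,0,-0.005,0,-1],[-1.2,0,-0.17,0,-0.005,0,-1],[-1.6,0,-0.17,0,-0.005,0,-1],[-2,0,-0.17,0,-0.005,0,-1],[-2.2,0,-0.17,0,-0.005,0,-1],[-2.2,0,-0.17,0,-0.005,0,-1],[-2.2,0,-0.17,0,-0.005,0,-1]]
  ]
}}

```text
time_s: 6.03
tcp_pos: [0.5018, 0.0384, 0.0156]
tool_rot: [-1.571, -0.0, -2.998]
force: [-0.1, -0.1, -2.6]
gripper_width: 0.0136
```

```bash
python3 - <<'E'
from st import *
w=manip.camera("wrist")[:,:,::-1];crop(w,200,0,240,130,3,"pics/w5.png")
E
```

```text
6.0333 [0.5018 0.0384 0.0156] [-1.5708e+00 -2.0000e-04 -2.9977e+00] [-0.1 -0.1 -2.6] 0.013629150472313018
```

View pics/w5.png

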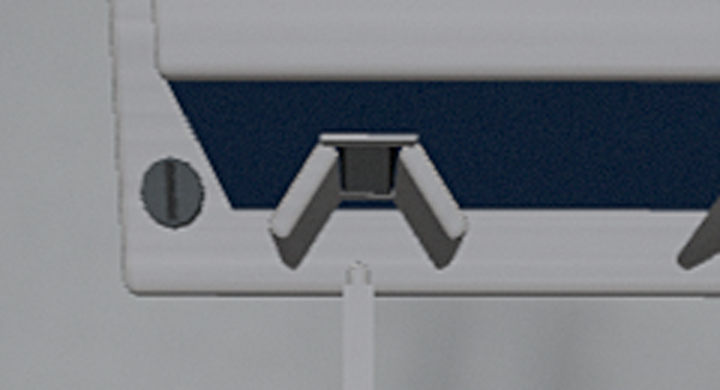

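The slot throat is at crop x of about 368 and the blade at 359, so the blade sits about 1 mm left. I correct that and enter.

>>> {"method": "step_arm", "body": {
  "plan": [
    [[0,0,0.1,0,0,0,-1],[-0.3,0,0.1,0,0,0,-1],[-0.6,0,0.1,0,0,0,-1],[-0.9,0,0.1,0,0,0,-1],[-1.2,0,0.1,0,0,0,-1],[-1.5,0,0.1,0,0,0,-1],[-1.7,0,0.1,0,0,0,-1],[-1.7,0,0.1,0,0,0,-1],[-1.7,0,0.1,0,0,0,-1]]
  ]
}}

```text
time_s: 6.83
tcp_pos: [0.5188, 0.0398, 0.0155]
tool_rot: [-1.571, -0.0, -2.998]
force: [1.4, -0.4, -1.8]
gripper_width: 0.0139
```

```bash
python3 - <<'E'
from st import *
w=manip.camera("wrist")[:,:,::-1];crop(w,200,0,240,130,3,"pics/w6.png")
E
```

```text
6.8333 [0.5188 0.0398 0.0155] [-1.5708e+00 -1.0000e-04 -2.9978e+00] [ 1.4 -0.4 -1.8] 0.013875631252601873
```

View pics/w6.png

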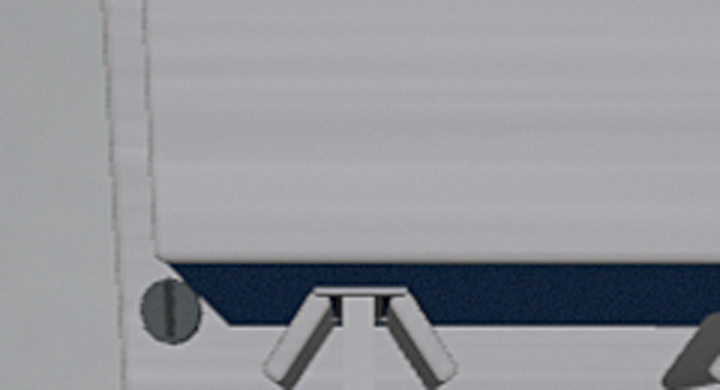

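The blade (crop x about 359) is centred in the slot and the force is low. I continue slowly.

>>> {"method": "step_arm", "body": {
  "plan": [
    [[-0.2,0,0,0,0,0,-1],[-0.4,0,0,0,0,0,-1],[-0.6,0,0,0,0,0,-1],[-0.8,0,0,0,0,0,-1],[-0.95,0,0,0,0,0,-1],[-1.1,0,0,0,0,0,-1],[-1.1,0,0,0,0,0,-1]]
  ]
}}

```text
time_s: 7.47
tcp_pos: [0.5301, 0.0415, 0.0156]
tool_rot: [-1.571, 0.0, -2.998]
force: [0.9, 0.4, -1.8]
gripper_width: 0.0141
```

>>> {"method": "step_arm", "body": {
  "plan": [
    [[-0.06,0,0,0,0,0,-1],[-0.12,0,0,0,0,0,-1],[-0.12,0,0,0,0,0,-1]]
  ]
}}

```text
time_s: 7.72
tcp_pos: [0.5309, 0.0416, 0.0156]
tool_rot: [-1.571, -0.0, -2.998]
force: [-0.1, -0.7, -2.2]
gripper_width: 0.0141
```

>>> {"method": "step_arm", "body": {
  "plan": [
    [[-0.06,0,0,0,0,0,-1],[-0.12,0,0,0,0,0,-1],[-0.12,0,0,0,0,0,-1]]
  ]
}}

```text
time_s: 7.97
tcp_pos: [0.5322, 0.0418, 0.0156]
tool_rot: [-1.571, 0.0, -2.998]
force: [-0.5, -0.1, -2.7]
gripper_width: 0.014
```

>>> {"method": "step_arm", "body": {
  "plan": [
    [[-0.06,0,0,0,0,0,-1],[-0.12,0,0,0,0,0,-1],[-0.12,0,0,0,0,0,-1]]
  ]
}}

```text
time_s: 8.22
tcp_pos: [0.5334, 0.0419, 0.0156]
tool_rot: [-1.571, 0.0, -2.998]
force: [-0.1, 0.1, -1.4]
gripper_width: 0.0135
```

>>> {"method": "step_arm", "body": {
  "plan": [
    [[-0.06,0,0,0,0,0,-1],[-0.12,0,0,0,0,0,-1],[-0.12,0,0,0,0,0,-1]]
  ]
}}

```text
time_s: 8.47
tcp_pos: [0.534, 0.042, 0.0155]
tool_rot: [-1.571, -0.001, -2.998]
force: [-2.6, -0.0, -1.6]
gripper_width: 0.014
```

>>> {"method": "step_arm", "body": {
  "plan": [
    [[-0.06,0,0,0,0,0,-1],[-0.12,0,0,0,0,0,-1],[-0.12,0,0,0,0,0,-1]]
  ]
}}

```text
time_s: 8.72
tcp_pos: [0.5341, 0.042, 0.0154]
tool_rot: [-1.571, -0.003, -2.998]
force: [-5.1, -1.3, 0.1]
gripper_width: 0.0135
```

Contact at about 18–20 mm depth. I'll press lightly a bit more and hold.

>>> {"method": "step_arm", "body": {
  "plan": [
    [[-0.06,0,0,0,0,0,-1],[-0.1,0,0,0,0,0,-1],[-0.1,0,0,0,0,0,-1],[-0.1,0,0,0,0,0,-1],[-0.1,0,0,0,0,0,-1],[-0.1,0,0,0,0,0,-1]]
  ]
}}

```text
time_s: 9.22
tcp_pos: [0.5342, 0.042, 0.0154]
tool_rot: [-1.571, -0.004, -2.998]
force: [-8.2, -1.2, 2.7]
gripper_width: 0.0137
```

```bash
python3 - <<'E'
from st import *
w=manip.camera("wrist")[:,:,::-1];cv2.imwrite("pics/w7.png",w)
E
```

```text
9.2167 [0.5342 0.042  0.0154] [-1.571  -0.0043 -2.9978] [-8.2 -1.2  2.7] 0.013734310356026647
```

View pics/w7.png

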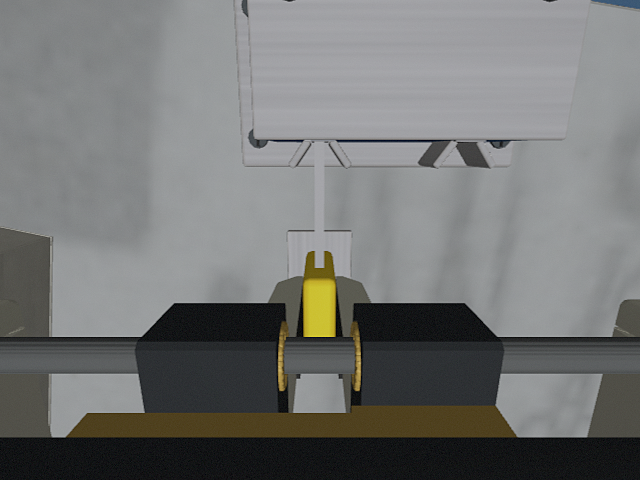

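The left slot is blocked: hard stop at about 19 mm, with the blade held there at 8 N. I withdraw and move to the right slot.

>>> {"method": "step_arm", "body": {
  "plan": [
    [[0.2,0,0,0,0,0,-1],[0.5,0,0,0,0,0,-1],[1,0,0,0,0,0,-1],[1.5,0,0,0,0,0,-1],[2,0,0,0,0,0,-1],[2.5,0,0,0,0,0,-1],[3,0,0,0,0,0,-1],[3.5,0,0,0,0,0,-1],[4,0,0,0,0,0,-1],[4.6,0,0,0,0,0,-1],[4.6,0,0,0,0,0,-1],[4.6,0,0,0,0,0,-1]]
  ]
}}

```text
time_s: 10.27
tcp_pos: [0.4908, 0.0358, 0.0156]
tool_rot: [-1.571, -0.0, -2.998]
force: [-0.2, -0.6, -1.4]
gripper_width: 0.0138
```

>>> {"method": "step_arm", "body": {
  "plan": [
    [[0,0,1,0,0,0,-1],[0,0,2,0,0,0,-1],[0,0,3,0,0,0,-1],[0,0,4,0,0,0,-1],[0,0,5,0,0,0,-1],[0,0,5.8,0,0,0,-1],[0,0,5.8,0,0,0,-1],[0,0,5.8,0,0,0,-1]]
  ]
}}

```text
time_s: 10.93
tcp_pos: [0.4994, -0.0223, 0.0156]
tool_rot: [-1.571, -0.0, -2.999]
force: [-0.3, 0.6, -1.5]
gripper_width: 0.014
```

```bash
python3 - <<'E'
from st import *
w=manip.camera("wrist")[:,:,::-1];crop(w,200,0,240,130,3,"pics/w8.png")
E
```

```text
10.9333 [ 0.4994 -0.0223  0.0156] [-1.5708 -0.     -2.9992] [-0.3  0.6 -1.5] 0.01400006478904529
```

View pics/w8.png

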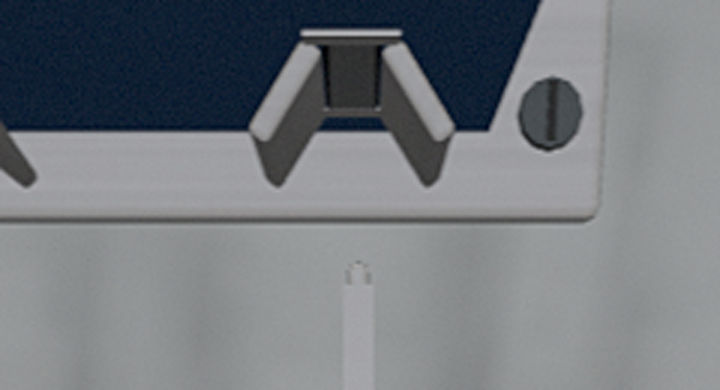

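The right throat is at crop x of about 352 and the blade at 359, so I shift 0.6 mm left and enter.

>>> {"method": "step_arm", "body": {
  "plan": [
    [[-0.3,0,-0.06,0,0,0,-1],[-0.6,0,-0.06,0,0,0,-1],[-0.9,0,-0.06,0,0,0,-1],[-1.2,0,-0.06,0,0,0,-1],[-1.5,0,-0.06,0,0,0,-1],[-1.8,0,-0.06,0,0,0,-1],[-2.1,0,-0.06,0,0,0,-1],[-2.4,0,-0.06,0,0,0,-1],[-2.7,0,-0.06,0,0,0,-1],[-2.9,0,-0.06,0,0,0,-1],[-2.9,0,-0.06,0,0,0,-1]]
  ]
}}

```text
time_s: 11.9
tcp_pos: [0.5285, -0.0167, 0.0156]
tool_rot: [-1.571, 0.0, -2.998]
force: [-0.2, -0.9, -2.9]
gripper_width: 0.0138
```

```bash
python3 - <<'E'
from st import *
w=manip.camera("wrist")[:,:,::-1];crop(w,200,50,240,150,3,"pics/w9.png")
E
```

```text
11.9 [ 0.5285 -0.0167  0.0156] [-1.5708e+00  4.0000e-04 -2.9977e+00] [-0.2 -0.9 -2.9] 0.013796551393235658
```

View pics/w9.png

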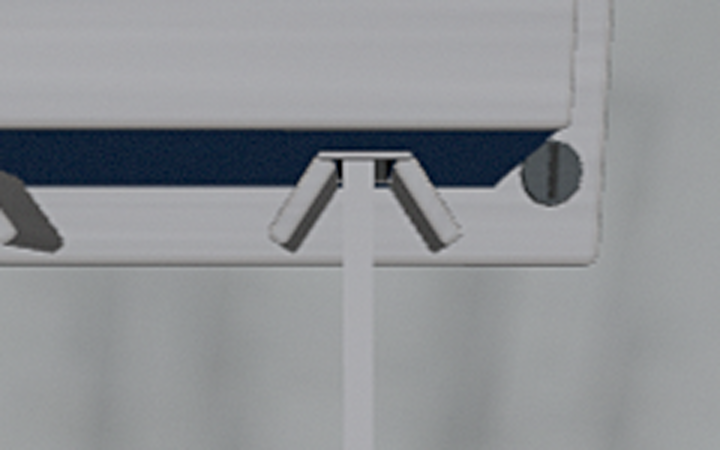

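The blade is in the mouth, about 0.6 mm left of centre. I trim that and proceed gently.

>>> {"method": "step_arm", "body": {
  "plan": [
    [[-0.2,0,0.06,0,0,0,-1],[-0.4,0,0.06,0,0,0,-1],[-0.6,0,0.06,0,0,0,-1],[-0.8,0,0.06,0,0,0,-1],[-1,0,0.06,0,0,0,-1],[-1.1,0,0.06,0,0,0,-1],[-1.1,0,0.06,0,0,0,-1]]
  ]
}}

```text
time_s: 12.53
tcp_pos: [0.5393, -0.0157, 0.0156]
tool_rot: [-1.571, 0.0, -2.998]
force: [-0.0, 0.8, -1.4]
gripper_width: 0.0137
```

>>> {"method": "step_arm", "body": {
  "plan": [
    [[-0.1,0,0,0,0,0,-1],[-0.2,0,0,0,0,0,-1],[-0.2,0,0,0,0,0,-1]]
  ]
}}

```text
time_s: 12.78
tcp_pos: [0.5412, -0.0155, 0.0156]
tool_rot: [-1.571, 0.0, -2.998]
force: [-0.3, -0.3, -3.2]
gripper_width: 0.014
```

>>> {"method": "step_arm", "body": {
  "plan": [
    [[-0.1,0,0,0,0,0,-1],[-0.2,0,0,0,0,0,-1],[-0.2,0,0,0,0,0,-1]]
  ]
}}

```text
time_s: 13.03
tcp_pos: [0.5432, -0.0152, 0.0156]
tool_rot: [-1.571, 0.0, -2.998]
force: [-0.1, 0.1, -0.7]
gripper_width: 0.0139
```

>>> {"method": "step_arm", "body": {
  "plan": [
    [[-0.1,0,0,0,0,0,-1],[-0.2,0,0,0,0,0,-1],[-0.2,0,0,0,0,0,-1]]
  ]
}}

```text
time_s: 13.28
tcp_pos: [0.5452, -0.015, 0.0156]
tool_rot: [-1.571, 0.0, -2.998]
force: [0.5, 0.1, -2.9]
gripper_width: 0.0137
```

Past the other slot's stopping depth with no resistance. Continuing.

>>> {"method": "step_arm", "body": {
  "plan": [
    [[-0.2,0,0,0,0,0,-1],[-0.4,0,0,0,0,0,-1],[-0.6,0,0,0,0,0,-1],[-0.8,0,0,0,0,0,-1],[-1,0,0,0,0,0,-1],[-1.2,0,0,0,0,0,-1],[-1.2,0,0,0,0,0,-1]]
  ]
}}

```text
time_s: 13.87
tcp_pos: [0.5574, -0.0131, 0.0156]
tool_rot: [-1.571, 0.0, -2.998]
force: [0.1, 0.2, -1.5]
gripper_width: 0.014
```

>>> {"method": "step_arm", "body": {
  "plan": [
    [[-0.1,0,0,0,0,0,-1],[-0.2,0,0,0,0,0,-1],[-0.3,0,0,0,0,0,-1],[-0.4,0,0,0,0,0,-1],[-0.5,0,0,0,0,0,-1],[-0.5,0,0,0,0,0,-1]]
  ]
}}

```text
time_s: 14.37
tcp_pos: [0.562, -0.0126, 0.0156]
tool_rot: [-1.571, 0.0, -2.998]
force: [0.2, -0.8, -2.1]
gripper_width: 0.0138
```

>>> {"method": "step_arm", "body": {
  "plan": [
    [[-0.06,0,0,0,0,0,-1],[-0.12,0,0,0,0,0,-1],[-0.2,0,0,0,0,0,-1],[-0.2,0,0,0,0,0,-1]]
  ]
}}

```text
time_s: 14.7
tcp_pos: [0.5639, -0.0123, 0.0156]
tool_rot: [-1.571, 0.0, -2.998]
force: [0.2, -0.1, -2.3]
gripper_width: 0.0139
```

>>> {"method": "step_arm", "body": {
  "plan": [
    [[-0.06,0,0,0,0,0,-1],[-0.12,0,0,0,0,0,-1],[-0.2,0,0,0,0,0,-1],[-0.2,0,0,0,0,0,-1]]
  ]
}}

```text
time_s: 15.03
tcp_pos: [0.5659, -0.012, 0.0156]
tool_rot: [-1.571, 0.0, -2.998]
force: [-0.1, 1.2, -1.8]
gripper_width: 0.0137
```

>>> {"method": "step_arm", "body": {
  "plan": [
    [[-0.06,0,0,0,0,0,-1],[-0.12,0,0,0,0,0,-1],[-0.2,0,0,0,0,0,-1],[-0.2,0,0,0,0,0,-1]]
  ]
}}

```text
time_s: 15.37
tcp_pos: [0.567, -0.0118, 0.0155]
tool_rot: [-1.571, -0.001, -2.998]
force: [-2.5, -0.2, -0.8]
gripper_width: 0.0137
```

>>> {"method": "step_arm", "body": {
  "plan": [
    [[-0.06,0,0,0,0,0,-1],[-0.12,0,0,0,0,0,-1],[-0.18,0,0,0,0,0,-1],[-0.18,0,0,0,0,0,-1],[-0.18,0,0,0,0,0,-1],[-0.18,0,0,0,0,0,-1],[-0.18,0,0,0,0,0,-1],[-0.18,0,0,0,0,0,-1]]
  ]
}}

```text
time_s: 16.03
tcp_pos: [0.5671, -0.0118, 0.0152]
tool_rot: [-1.571, -0.004, -2.998]
force: [-6.6, -1.1, -0.2]
gripper_width: 0.0142
```

Right slot clear to its hard end, about 25 mm deeper than the left. Next I set the foot down on the table with light forward contact.

>>> {"method": "step_arm", "body": {
  "plan": [
    [[0.1,0.05,0,0,0,0,-1],[0.1,0.1,0,0,0,0,-1],[0.1,0.15,0,0,0,0,-1],[0.1,0.2,0,0,0,0,-1],[0.1,0.2,0,0,0,0,-1]]
  ]
}}

```text
time_s: 16.45
tcp_pos: [0.5671, -0.0118, 0.0134]
tool_rot: [-1.571, -0.003, -2.998]
force: [-6.4, -0.7, 1.1]
gripper_width: 0.0137
```

>>> {"method": "step_arm", "body": {
  "plan": [
    [[0,0.05,0,0,0,0,-1],[0,0.1,0,0,0,0,-1],[0,0.1,0,0,0,0,-1]]
  ]
}}

```text
time_s: 16.7
tcp_pos: [0.5671, -0.0118, 0.0124]
tool_rot: [-1.571, -0.003, -2.998]
force: [-5.1, -1.4, 1.0]
gripper_width: 0.0138
```

>>> {"method": "step_arm", "body": {
  "plan": [
    [[0,0.03,0,0,0,0,-1],[0,0.06,0,0,0,0,-1],[0,0.06,0,0,0,0,-1]]
  ]
}}

```text
time_s: 16.95
tcp_pos: [0.5671, -0.0118, 0.0124]
tool_rot: [-1.571, -0.002, -2.998]
force: [-7.3, -1.1, 9.0]
gripper_width: 0.0136
```

>>> {"method": "step_arm", "body": {
  "plan": [
    [[0,0.03,0,0,0,0,-1],[0,0.06,0,0,0,0,-1],[0,0.06,0,0,0,0,-1]]
  ]
}}

```text
time_s: 17.2
tcp_pos: [0.5671, -0.0118, 0.0124]
tool_rot: [-1.571, -0.002, -2.998]
force: [-8.8, -0.3, 16.6]
gripper_width: 0.014
```

The foot is on the table (z stalled at 12.4 mm, with the reaction rising). I relax the pressure and release.

>>> {"method": "step_arm", "body": {
  "plan": [
    [[0.08,-0.1,0,0,0,0,-1],[0.08,-0.1,0,0,0,0,-1],[0.08,-0.1,0,0,0,0,-1]]
  ]
}}

```text
time_s: 17.45
tcp_pos: [0.5671, -0.0118, 0.0124]
tool_rot: [-1.571, -0.001, -2.998]
force: [-5.4, -1.0, 3.7]
gripper_width: 0.014
```

>>> {"method": "step_arm", "body": {
  "plan": [
    [[0,0,0,0,0,0,-0.6],[0,0,0,0,0,0,-0.4],[0,0,0,0,0,0,-0.2],[0,0,0,0,0,0,0],[0,0,0,0,0,0,0],[0,0,0,0,0,0,0],[0,0,0,0,0,0,0]]
  ]
}}

```text
time_s: 18.03
tcp_pos: [0.5678, -0.0117, 0.0124]
tool_rot: [-1.571, 0.0, -2.998]
force: [-0.1, -0.1, -0.7]
gripper_width: 0.0463
```

```bash
python3 - <<'E'
from st import *
w=manip.camera("wrist")[:,:,::-1];cv2.imwrite("pics/w10.png",w)
E
```

```text
18.0333 [ 0.5678 -0.0117  0.0124] [-1.5707e+00  2.0000e-04 -2.9978e+00] [-0.1 -0.1 -0.7] 0.04634614286400306
```

View pics/w10.png

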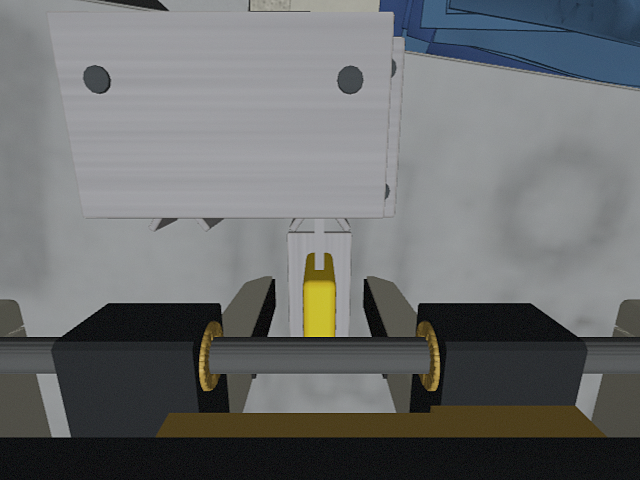

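The fingers are clear of the grip on both sides and the blade is in the right slot. Lifting straight up.

>>> {"method": "step_arm", "body": {
  "plan": [
    [[0,-1,0,0,0,0,0],[0,-2,0,0,0,0,0],[0,-4,0,0,0,0,0],[0,-6,0,0,0,0,0],[0,-9,0,0,0,0,0],[0,-12,0,0,0,0,0],[0,-15,0,0,0,0,0],[3,-18,3,0,0,0,0],[6,-18,6,0,0,0,0],[9,-18,9,0,0,0,0],[12,-18,12,0,0,0,0],[12,-18,15,0,0,0,0],[12,-18,18,0,0,0,0],[12,-18,18,0,0,0,0],[12,-18,18,0,0,0,0]]
  ]
}}

```text
time_s: 19.33
tcp_pos: [0.4745, -0.2088, 0.1935]
tool_rot: [-1.57, 0.001, -3.001]
force: [0.6, 0.6, 0.3]
gripper_width: 0.0462
```

```bash
python3 - <<'E'
from st import *
t=manip.camera("top")[:,:,::-1];s=manip.camera("scene")[:,:,::-1]
cv2.imwrite("pics/t11.png",t);crop(s,220,180,140,110,5,"pics/s11.png");crop(t,240,165,110,110,5,"pics/tc11.png")
E
```

```text
19.3333 [ 0.4745 -0.2088  0.1935] [-1.5700e+00  1.2000e-03 -3.0015e+00] [0.6 0.6 0.3] 0.04621937180569228
```

View pics/t11.png

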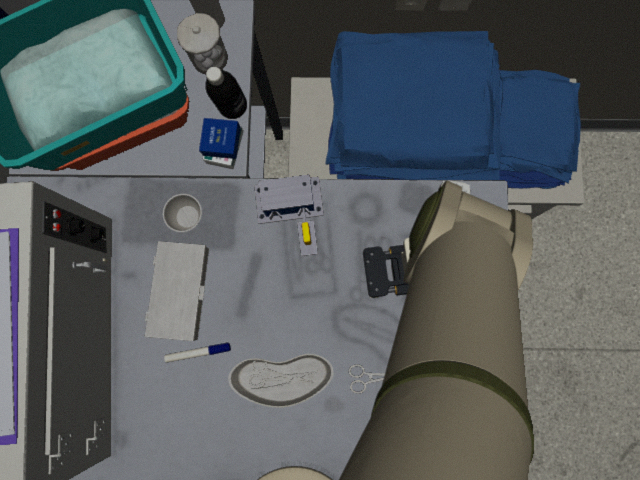

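View pics/s11.png

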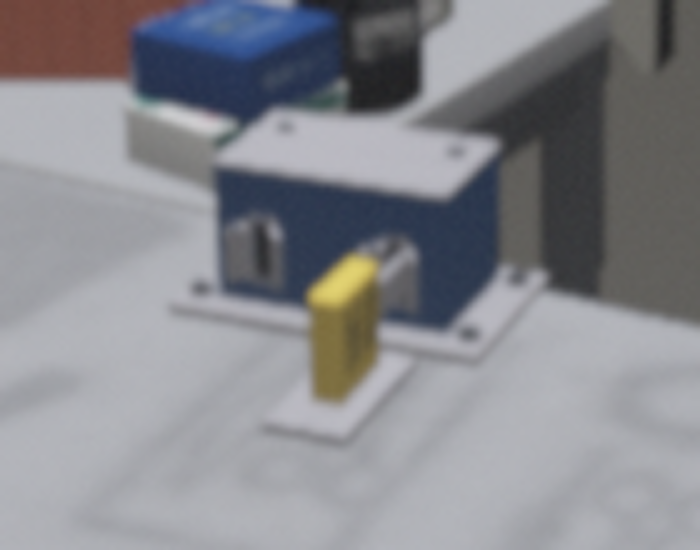

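View pics/tc11.png

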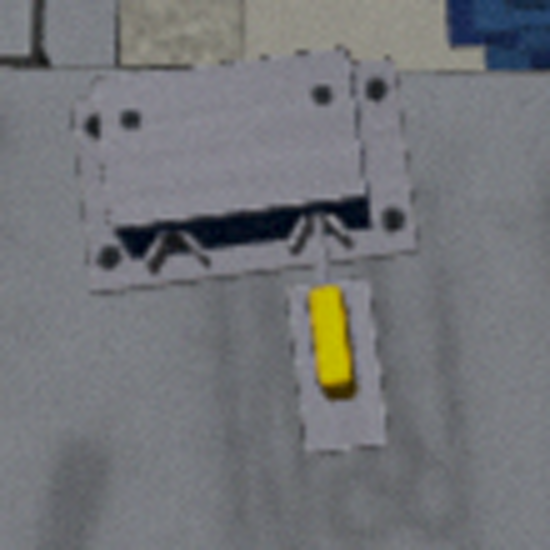

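The gauge stands flat on its foot with the blade in the right slot, and the bystanders are where they were. Handing in.

```bash
python3 -c "
from bench import manip
print(manip.finish_job())"
```

```text
the job is handed in; nothing more can be done
None
```

The job is handed in: the gauge is standing on its foot with its blade in the right slot, which is the clear one, and the gripper has let go.

- **Left slot:** I felt this one first. The blade stopped hard at about 19 mm, and I rested it there at about 8 N, so this is the slot the tumbler blocks.
- **Right slot:** After drawing the blade fully out, I felt this one the same way. It ran freely to a hard end about 25 mm deeper than the left stop, and I held it there at about 7 N. Forward push read about 9 N at most, seen only at the end of each move.
- **Setting down:** I lowered the foot onto the table with the blade still against the end. The downward reading was up to about 17 N. I eased off the pressure, opened the gripper and lifted the arm clear.

**Last checks:** The final top and scene pictures show the gauge flat on its foot with the blade in the right slot. The keeper and bowl are where they were. In those last pictures the arm covered the table scissors and most of the timer; its path passed well above both. I did not measure blade depth again after letting go. That it is fully home rests on the contact felt and the gauge not visibly moving on release. The clock read about 19 s of the 58 s allowed, and no check failed or disagreed.

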